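# Start the vacuum plaster mixer

### The job

Start the vacuum mixer: press down the white-dotted end of the black mains rocker until it has tipped fully over, then the same with the blue vacuum-pump rocker, and only then press the green start button well in and let it go. Press each one lightly, leave the red stop button alone, and do not disturb the beaker, the rubber bowl or the stack of formers standing round the machine.

Things in the scene. Friction and masses are not known exactly. Their poses are not given: they have to be found in the camera images.
- mixer: Fixed cream and blue bench vacuum mixer. Origin: centre of its underside, on the table; x points away from the operator, y to the operator's left, z up. On its right (y -0.195 to 0.025) a sloping console, 84 mm high at the front, 117 mm at the back; on its left (y 0.08 to 0.22, x -0.12 to 0.13) a column, a docked steel bowl and a motor head 340 mm high.
- console: Grey control panel on the console, 165 by 195 mm. Origin: middle of its surface, 1 mm under it; x up the slope, y left, z out of the panel; it rises away from the operator by 10 degrees. Far left the black mains rocker, far right the blue pump rocker, near left the green start button, near right the red stop button: 104 mm apart sideways, 80 mm near to far. Flat gauge and display between.
- mains_press (a point): Press point of the black mains rocker: middle of its far, white-dotted half; moves with it. Cap 33 mm long (up the slope), 23.5 mm wide, pivoting about its middle, 10 mm nearer the operator. Off, its axes are the panel's and this half slants up 0.34 rad. Fully over, it is parallel to the panel, 4.5 mm above it (frame 3.3): this point sinks 3.7 mm, the far edge 5.5.
- mains (a joint): Mains rocker, rad: 0 off, 0.34 fully over (on, end stop). Stays where it is left; takes about 2 to 4 N at the far half. Past the end stop the whole switch gives in the panel, up to 2 mm at 14 N, and springs back.
- pump_press (a point): The same point on the blue vacuum-pump rocker, which is of the same make, size and direction as the mains rocker.
- pump (a joint): Pump rocker, rad: 0 off, 0.34 fully over (on). Behaves as the mains rocker.
- start_top (a point): Centre of the top of the green start button; moves with it. Round cap 27 mm across, 11.5 mm above the panel, in a steel ring 35 mm across and 3 mm high. z: out of the panel, as the panel's; it is pressed along -z.
- start (a joint): Start button travel, m: 0 out, 0.007 fully in. Springs back. 1.2 N to begin, 3.6 N at 3 mm, 6.8 N fully in.
- stop_top (a point): Centre of the top of the red stop button, same make as the start button. Not to be pressed.
- stop (a joint): Stop button travel, m: 0 out, 0.007 fully in.
- beaker: Loose clear plastic beaker, 72 mm across, 100 mm high, standing to the right of the machine. Origin: centre of its underside.
- bowl: Loose dark green rubber mixing bowl, 110 mm across, 65 mm high, to the right of the machine. Origin: centre of its underside.
- formers: Loose stack of three green and yellow model formers, 58 by 74 mm, 54 mm high, in front of the machine. Origin: centre of its underside.
Things that resemble listed ones, but are neither listed nor needed, are in the scene too. What is meant by the beaker is not brown, pink or purple, and is the larger of those in its own colour.

How it is judged:
On the way, in this order (a step that is already met when the one before it is completed fails the run):
1. the mains rocker is tipped fully over (on) (value of joint mains above 0.25 rad), for 0.1 s.
2. the pump rocker is tipped fully over (on), the mains staying on (value of joint each of pump, mains above 0.25 rad), for 0.1 s.
3. the start button is pressed at least 3 mm in, mains and pump staying on (all of step 2 and value of joint start above 0.003 m), for 0.04 s.
At the end, for the whole second after the job is handed in: Mains and pump rockers both tipped over (joint above 0.25 of 0.34 rad), start and stop buttons out again (within 1 mm), beaker, bowl and formers standing at rest within 15 mm of where they were (all of step 2 and value of joint each of start, stop below 0.001 m and linear speed of each of beaker, bowl, formers below 0.02 m/s and distance of each of beaker, bowl, formers from where it was at the start of the episode below 0.015 m and angle between each of beaker, bowl, formers's own z axis and vertical below 0.15 rad); the robot touches nothing.
It fails at once if the pump is switched on (its rocker past half way, 0.17 rad) while the mains rocker is not on (value of joint pump above 0.17 rad and value of joint mains below 0.2 rad).
It fails at once if the start button is pressed more than 2 mm while mains or pump is not on (value of joint start above 0.002 m and value of joint any of mains, pump below 0.2 rad).
It fails at once if the stop button is pressed more than 1.5 mm (value of joint stop above 0.0015 m).
It fails at once if the robot presses on the machine with more than 18 N (contact force between any of the fingers, the arm and mixer above 18 N).
It fails at once if the beaker, bowl or stack of formers is shoved or lifted (moved more than 15 mm) or tipped (distance of any of beaker, bowl, formers from where it was at the start of the episode above 0.015 m or angle between any of beaker, bowl, formers's own z axis and vertical above 0.25 rad).
It also fails if it takes over 45 s, if anything falls off the work surface, if the arm or the gripper's body presses on something with over 40 N, if the wrist force passes 120 N, or if a joint passes its speed limit or range.

### The arm

A 6-joint arm with a two-finger parallel gripper is mounted at the origin on the work surface. World frame = base frame: x ahead of the robot, y to its left, z up, the work surface at z = 0. Lengths are in m, angles in rad, forces in N, time in s.
With the tool pointing down it reaches from about 0.35 to 0.725 m from the base axis. Payload 4.3 kg.
Tool frame: the origin (TCP) lies where the fingers leave the gripper's body, on its centre line; the fingertips stand 73 mm ahead of it and the grasp point (between the pads) lies 54 mm ahead of it; z points along the fingers, y is the line along which they close (so a half turn about z gives the same grasp; the last joint's range is limited). The gripper opens to 85 mm and grips with 20 to 120 N. Pads are 22 mm wide; open, the fingers measure 114 mm over their backs; the gripper's body (76 mm by 85 mm) begins 54 mm behind the grasp point. The pads swing forward as they close: fully open they stand 13 mm farther back than shut.
Start: joints at [1.06, 0.377, 0.081, 1.274, 0, 1.46], TCP at [0.224, 0.529, 0.304] pointing down, gripper open.
Joint ranges: [-2.72, 2.72], [-0.84, 1.66], [-1.02, 1.22], [-1.77, 2.12], [-1.37, 1.28], [-3.14, 3.14]. Speed limits (rad/s): [2.57, 2.57, 3.14, 3.14, 3.14, 3.14].

### API

Orientations are given as a rotation vector (axis times angle).
In Python, from rig import * gives the robot as it stands.
- The arm moves only by the tool carry_out, never from a script. Its argument "rows" is a list of rows, each a list of 2 entries, a list of its own where there are three numbers: the shift along the tool's x, y, z in m, then the turn about the tool's z in rad. A call has exactly 8 rows; each row shifts and turns the commanded pose from where the row before left it, along the tool's axes as they then stand; what a row does not reach is not made up. A row lasts 1/10 s, in which the tool goes at most 50 mm and 8.59 degrees, less where a joint would pass 70% of its speed; a pose out of reach is approached as far as the arm can. A call is refused whole if a number of a shift passes 0.05 or a number of a turn 0.15, either way. A call with a gripper value outside its range is refused whole. "grip" is the closure, from -1 (fully open) to 1 (shut), set as the call begins (left out, the last holds). The fingers move at their own pace and stop on an object; the grip force is fixed at half the most. Time passes only in rows, so rows that do not move let the fingers close, or fill a call up. It gives the time, the measured TCP pose, the force, the opening and the grip force at its end, in the units of the state.
- read_state(): the state, without advancing time (a new reading comes with each control period).
- grab_frame(name): name is "scene" or "side" or "wrist"; returns (picture, depth): 480x640x3 uint8, red, green, blue; 480x640 float32, m along the optical axis (not along the pixel's ray), 0 where there is no reading.
- camera_params(name): a dict with "intrinsics" (3x3 intrinsics, pixels), "position" and "rotation" of the camera in the world. Camera axes: x right, y up, looking along -z (the intrinsics and any distortion apply to the point x, -y, -z); pixel columns grow to the right and rows downward; lengths in m; the calibration is good to about 2 mm. A picture is of the moment at which its call begins: read the wrist's pose just before it. camera_params takes no time and is no camera call; for the wrist camera it gives the pose at the moment of the call.
- close_job(): hands the job in; it is judged then, once.
Trained networks look in the newest picture that a camera, given by its name, has taken for a name from the list of things; names that differ only in an ending like _2 or _b are one class to them, and where a whole thing is asked for, a point or a joint stands for the part that bears it (a point fixed in the world has none). Each returns a list of dicts, best first, with "score" (0 to 1); they miss things now and then, are a little off and sometimes report something else, mostly with a low value. They report only what shows in the picture. A call takes as long as a camera call. They do not tell look-alikes from the thing itself.
- search_frame(target, camera): "xyz" ([x, y, z] in m, in world coordinates, good to about 4 mm: the middle of the surface that is visible of it).
- cut_out(target, camera): "region" (480x640 bool, what is visible of it).
The state is a dict: "clock": time; "qpos": joint angles; "joint_velocities": joint speeds; "effort": joint torques, N m; "eef_pos": TCP position; "eef_rot": TCP orientation; "ft_force": force on the tool from outside, world axes, zero at the start; "torque": the same for the moment, N m; "opening": finger opening in m; "finger_force": force on a finger pad.
Only numpy, scipy, OpenCV 4.12 (cv2) and the standard library are available. Lean on these libraries where they do the work, as an engineer would, in place of code of your own. Each camera call takes 0.05 s, during which the arm holds its last target. There are 200 camera calls.

## Working session

There is one attempt and no reset: what is moved stays moved. The work goes in short steps, Python scripts to look and compute and a tool call to move; the robot and the scene stay as the last step left them, time stands still between calls to the robot, and variables do not carry over. Pictures are saved under pics/ and viewed, at most 10 in all, crops included, and the job is handed in when it is done.

Besides the shell and the picture viewer there is one more tool, called after "Call:" in YAML: its name, and indented under it one key for each argument. carry_out: Moves the arm, as the interface text tells. Its arguments: {"type":"object","properties":{"rows":{"type":"array","items":{"type":"array"}},"grip":{"type":"number"}},"required":["rows"]}

```bash
mkdir -p pics
cat > h.py <<'E'
from rig import *
import numpy as np, cv2
from scipy.spatial.transform import Rotation as R
def save(n,f):
    im,d=grab_frame(n); cv2.imwrite(f,im[:,:,::-1]); return im,d
E
python3 - <<'E'
from h import *
np.set_printoptions(precision=4,suppress=True)
a,_=save("scene","pics/a.png")
for t in ["mains_press","pump_press","start_top","stop_top","console","beaker","bowl","formers"]:
    for r in search_frame(t,"scene")[:3]: print(t,round(r["score"],2),np.round(r["xyz"],4))
b,_=save("side","pics/b.png")
for t in ["mains_press","pump_press","start_top","stop_top","console"]:
    for r in search_frame(t,"side")[:3]: print("side",t,round(r["score"],2),np.round(r["xyz"],4))
cv2.imwrite("pics/ab.png",cv2.resize(np.hstack([a,b]),(800,300))[:,:,::-1])
s=read_state();print(s["clock"],s["eef_pos"],s["eef_rot"],s["opening"],R.from_rotvec(s["eef_rot"]).as_matrix())
E
```

```text
mains_press 0.52 [0.6088 0.0185 0.1115]
pump_press 0.54 [ 0.6375 -0.078   0.1132]
pump_press 0.45 [ 0.5608 -0.0932  0.1007]
start_top 0.4 [0.5338 0.0054 0.1059]
stop_top 0.47 [ 0.5677 -0.26    0.0513]
stop_top 0.38 [ 0.5639 -0.0937  0.1042]
console 0.59 [ 0.5964 -0.0337  0.1056]
beaker 0.81 [ 0.7327 -0.1821  0.0739]
beaker 0.8 [ 0.7274 -0.3008  0.0541]
beaker 0.71 [ 0.8356 -0.0997  0.0687]
bowl 0.82 [ 0.5666 -0.2588  0.0513]
side mains_press 0.54 [0.6014 0.0206 0.1141]
side mains_press 0.25 [ 0.6307 -0.0782  0.1122]
side pump_press 0.53 [ 0.6328 -0.078   0.1086]
side start_top 0.49 [ 0.5243 -0.0016  0.1047]
side stop_top 0.21 [0.5222 0.0022 0.1049]
side console 0.87 [ 0.5692 -0.039   0.1016]
side console 0.62 [ 0.5549 -0.0972  0.1067]
0.75 [0.2243 0.5295 0.304 ] [0.6254 3.0787 0.0003] 0.08545229457858163 [[-0.9207  0.3902  0.0001]
 [ 0.3902  0.9207  0.0002]
 [-0.      0.0002 -1.    ]]
```

View pics/a.png

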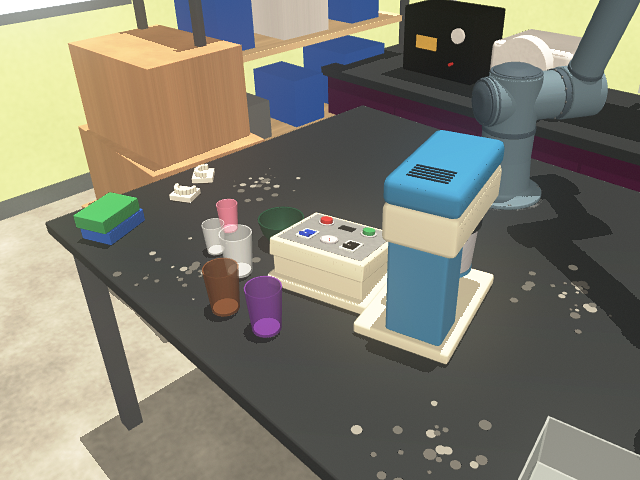

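The scene picture shows the console around pixel (330,240): pump rocker at (308,233), mains at (352,245), start at (369,231) and stop at (326,220). The motor head stands to the left of the console, so I'll go over it high and round the front.

```bash
cat >> h.py <<'E'
def plan(target,yaw,n,p=None,Rm=None):
    """rows from commanded p,Rm to target with tool-x world angle yaw, tool down"""
    s=read_state(); p=np.array(s["eef_pos"]) if p is None else np.array(p)
    Rm=R.from_rotvec(s["eef_rot"]).as_matrix() if Rm is None else Rm
    a=np.arctan2(Rm[1,0],Rm[0,0]); da=(yaw-a+np.pi)%(2*np.pi)-np.pi
    d=(np.array(target)-p)/n; rows=[]
    for i in range(n):
        c,s_=np.cos(a),np.sin(a); A=np.array([[c,s_,0],[s_,-c,0],[0,0,-1]])
        rows.append([np.round(A.T@d,4).tolist(),round(-da/n,3)]); a+=da/n
    print(rows); return rows
E
python3 - <<'E'
from h import *
Rd=lambda a:np.array([[np.cos(a),np.sin(a),0],[np.sin(a),-np.cos(a),0],[0,0,-1]])
plan([.27,.29,.43],2.74,8)
plan([.44,-.04,.36],3.43,8,[.27,.29,.43],Rd(2.74))
E
```

```text
[[[-0.0169, -0.0253, -0.0158], np.float64(0.0)], [[-0.0169, -0.0253, -0.0158], np.float64(0.0)], [[-0.0169, -0.0253, -0.0158], np.float64(0.0)], [[-0.0169, -0.0253, -0.0158], np.float64(0.0)], [[-0.0169, -0.0253, -0.0158], np.float64(0.0)], [[-0.0169, -0.0253, -0.0158], np.float64(0.0)], [[-0.0169, -0.0253, -0.0158], np.float64(0.0)], [[-0.017, -0.0253, -0.0158], np.float64(0.0)]]
[[[-0.0357, -0.0297, 0.0088], np.float64(-0.086)], [[-0.033, -0.0326, 0.0088], np.float64(-0.086)], [[-0.0301, -0.0353, 0.0088], np.float64(-0.086)], [[-0.0269, -0.0378, 0.0088], np.float64(-0.086)], [[-0.0235, -0.04, 0.0088], np.float64(-0.086)], [[-0.02, -0.0419, 0.0088], np.float64(-0.086)], [[-0.0163, -0.0434, 0.0088], np.float64(-0.086)], [[-0.0125, -0.0447, 0.0088], np.float64(-0.086)]]
```

View pics/b.png

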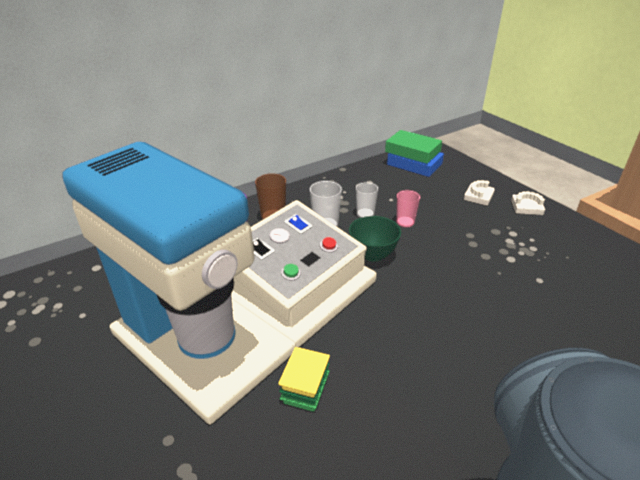

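The side picture shows mains at (262,247), pump at (298,223), start at (291,271) and stop at (328,243). The formers are low, at (304,378), in front of the machine.

Call:
carry_out:
  rows:
    - [[-0.017, -0.025, -0.016], 0]
    - [[-0.017, -0.025, -0.016], 0]
    - [[-0.017, -0.025, -0.016], 0]
    - [[-0.017, -0.025, -0.016], 0]
    - [[-0.017, -0.025, -0.016], 0]
    - [[-0.017, -0.025, -0.016], 0]
    - [[-0.017, -0.025, -0.016], 0]
    - [[-0.017, -0.025, -0.016], 0]
  grip: 1

```text
clock: 1.55
eef_pos: [0.2715, 0.291, 0.4327]
eef_rot: [0.625, 3.078, 0.001]
ft_force: [0.5, 0.3, 0.1]
opening: 0.0002
finger_force: 0.0
```

Call:
carry_out:
  rows:
    - [[-0.036, -0.03, 0.008], -0.086]
    - [[-0.033, -0.033, 0.008], -0.086]
    - [[-0.03, -0.035, 0.009], -0.086]
    - [[-0.027, -0.038, 0.009], -0.086]
    - [[-0.024, -0.04, 0.009], -0.086]
    - [[-0.02, -0.042, 0.009], -0.086]
    - [[-0.016, -0.043, 0.009], -0.086]
    - [[-0.012, -0.045, 0.009], -0.086]

```text
clock: 2.35
eef_pos: [0.4418, -0.0406, 0.3618]
eef_rot: [-0.454, 3.107, -0.0]
ft_force: [0.0, 0.6, 0.1]
opening: -0.0001
finger_force: 0.0
```

Run:
```python
from h import *
s=read_state();print(s["clock"],s["eef_pos"],s["eef_rot"],s["opening"],s["ft_force"])
c=camera_params("wrist");print(c["position"],c["rotation"])
save("wrist","pics/w1.png")
for t in ["mains_press","pump_press","start_top","stop_top","console"]:
    for r in search_frame(t,"wrist")[:3]: print(t,round(r["score"],2),np.round(r["xyz"],4))
```

```text
2.35 [ 0.44175298 -0.04057619  0.3618164 ] [-4.54235970e-01  3.10749313e+00 -1.60048908e-05] -0.00011471007732964848 [0.0427097  0.60685439 0.12114796]
[ 0.3611968  -0.06348375  0.43076046] [-0.22805511 -0.30772511  1.84278635]
start_top 0.53 [5.217e-01 2.000e-04 1.037e-01]
stop_top 0.87 [ 0.5526 -0.1014  0.1074]
console 0.84 [ 0.5475 -0.0664  0.0942]
```

View pics/w1.png

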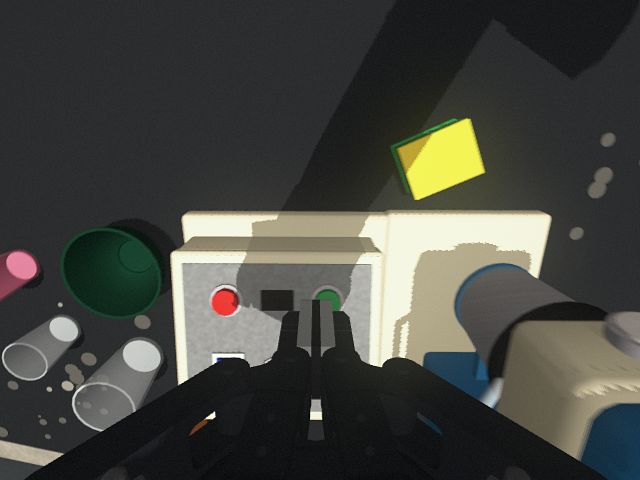

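The wrist picture shows stop at (225,302) and start at (328,298), with the gripper hiding the rockers. The formers (440,160) and bowl (112,272) are clear. I'll fit the panel pose from the masks in all the views.

```bash
cat > fit.py <<'E'
from h import *
from scipy.optimize import least_squares
obs=[]
for cam in ["scene","side","wrist"]:
    c=camera_params(cam); im,d=grab_frame(cam)
    K=np.array(c["intrinsics"]);P=np.array(c["position"]);Q=np.array(c["rotation"])
    Q=R.from_rotvec(Q).as_matrix() if Q.size==3 else Q
    for t in ["mains_press","pump_press","start_top","stop_top"]:
        if cam=="wrist" and t[0] in "mp": continue
        r=cut_out(t,cam)
        for q in r[:2]:
            m=q["region"];v,u=np.nonzero(m);print(cam,t,round(q["score"],2),m.sum(),u.mean().round(1),v.mean().round(1),im[m].mean(0).round())
        if r:
            v,u=np.nonzero(r[0]["region"]); obs.append((cam,t,K,P,Q,u.mean(),v.mean(),r[0]["score"]))
# mid-of-visible-surface points in the panel-surface frame
pt={"mains_press":[40,52,6],"pump_press":[40,-52,6],"start_top":[-40,52,10],"stop_top":[-40,-52,10]}
def rot(y): return R.from_euler("ZY",[y,-np.radians(10)]).as_matrix()
def res(p,full=False):
    o=[]
    for cam,t,K,P,Q,u,v,s in obs:
        X=Q.T@(p[:3]+rot(p[3])@(np.array(pt[t])/1e3)-P); x=K@np.array([X[0],-X[1],-X[2]])
        o+=[x[0]/x[2]-u,x[1]/x[2]-v]
    return np.array(o)
f=least_squares(res,[.58,-.04,.1,.29],loss="soft_l1",x_scale=[.01,.01,.01,.1])
print(f.x.round(4));
for o,e in zip(obs,f.fun.reshape(-1,2)): print(o[0],o[1],e.round(1))
A=rot(f.x[3])
for n,q in {"mains_press":[50,52,8.2],"pump_press":[50,-52,8.2],"start":[-40,52,11.5],"stop":[-40,-52,11.5],"mains_c":[40,52,4.5]}.items(): print(n,(f.x[:3]+A@np.array(q)/1e3).round(4))
E
python3 fit.py
```

```text
scene pump_press 0.6 70 306.9 232.2 [ 81. 101. 204.]
side mains_press 0.65 157 328.6 242.7 [217.  84.  81.]
side mains_press 0.58 175 260.1 247.5 [83. 80. 78.]
side pump_press 0.46 137 297.5 222.5 [ 80. 109. 222.]
side start_top 0.65 199 290.6 270.2 [ 71. 124.  81.]
side stop_top 0.44 145 328.4 243.0 [217.  78.  75.]
wrist start_top 0.7 287 328.6 297.5 [ 49. 105.  57.]
wrist stop_top 0.57 561 224.0 301.7 [215.  56.  50.]
wrist stop_top 0.24 14683 264.0 307.3 [145. 139. 134.]
[ 0.5771 -0.0378  0.0996  0.2981]
scene pump_press [ 2.9 -0.3]
side mains_press [-69.5   5.2]
side pump_press [-0.1  0.2]
side start_top [ 0.5 -0.1]
side stop_top [ 0.3 -0.6]
wrist start_top [-1.1  2.5]
wrist stop_top [ 0.1 -0.8]
mains_press [0.6076 0.0259 0.1164]
pump_press [ 0.6381 -0.0735  0.1164]
start [ 5.223e-01 -3.000e-04  1.040e-01]
stop [ 0.5529 -0.0997  0.104 ]
mains_c [0.5988 0.0232 0.111 ]
```

Run:
```python
from h import *
print(read_state()["clock"]); plan([.6075,.025,.203],3.438,8)
```

```text
3.3
[[[-0.0222, 0.0017, 0.0199], np.float64(-0.001)], [[-0.0222, 0.0017, 0.0199], np.float64(-0.001)], [[-0.0222, 0.0017, 0.0199], np.float64(-0.001)], [[-0.0222, 0.0017, 0.0199], np.float64(-0.001)], [[-0.0222, 0.0016, 0.0199], np.float64(-0.001)], [[-0.0222, 0.0016, 0.0199], np.float64(-0.001)], [[-0.0222, 0.0016, 0.0199], np.float64(-0.001)], [[-0.0222, 0.0016, 0.0199], np.float64(-0.001)]]
```

Call:
carry_out:
  rows:
    - [[-0.022, 0.0017, 0.02], -0.001]
    - [[-0.022, 0.0017, 0.02], -0.001]
    - [[-0.022, 0.0017, 0.02], -0.001]
    - [[-0.022, 0.0017, 0.02], -0.001]
    - [[-0.022, 0.0016, 0.02], -0.001]
    - [[-0.022, 0.0016, 0.02], -0.001]
    - [[-0.022, 0.0016, 0.02], 0]
    - [[-0.023, 0.0016, 0.019], 0]

```text
clock: 4.1
eef_pos: [0.6077, 0.025, 0.2017]
eef_rot: [0.459, -3.107, -0.0]
ft_force: [0.1, -0.1, 0.3]
opening: -0.0001
finger_force: 0.0
```

Run:
```python
from h import *
s=read_state();print(s["clock"],s["eef_pos"],s["ft_force"])
im,_=grab_frame("side");cv2.imwrite("pics/s2.png",cv2.resize(im[180:320,200:400],(800,560),interpolation=cv2.INTER_CUBIC)[:,:,::-1])
```

```text
4.1 [0.60766514 0.02501279 0.2017138 ] [ 0.11040657 -0.07550601  0.27286645]
```

View pics/s2.png

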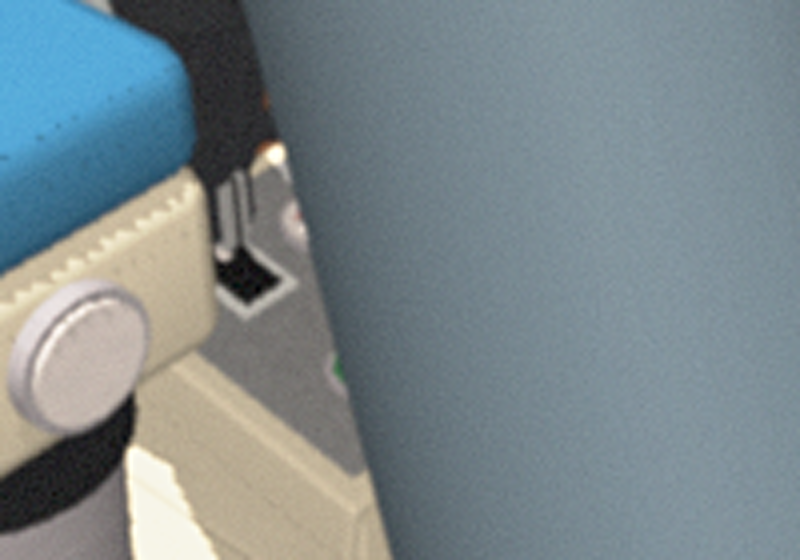

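The crop shows the closed fingertips just above the far half of the black rocker, at (235,250). Next I lower to contact.

Call:
carry_out:
  rows:
    - [[0, 0, 0.002], 0]
    - [[0, 0, 0.002], 0]
    - [[0, 0, 0.002], 0]
    - [[0, 0, 0.002], 0]
    - [[0, 0, 0.001], 0]
    - [[0, 0, 0.001], 0]
    - [[0, 0, 0.0005], 0]
    - [[0, 0, 0], 0]

```text
clock: 4.95
eef_pos: [0.607, 0.0247, 0.1924]
eef_rot: [-0.459, 3.108, 0.0]
ft_force: [0.3, 0.0, 0.2]
opening: 0.0001
finger_force: 0.0
```

Call:
carry_out:
  rows:
    - [[0, 0, 0.001], 0]
    - [[0, 0, 0], 0]
    - [[0, 0, 0.001], 0]
    - [[0, 0, 0], 0]
    - [[0, 0, 0.001], 0]
    - [[0, 0, 0], 0]
    - [[0, 0, 0], 0]
    - [[0, 0, 0], 0]

```text
clock: 5.75
eef_pos: [0.6072, 0.0247, 0.1895]
eef_rot: [-0.459, 3.107, -0.0]
ft_force: [1.1, 0.7, 3.6]
opening: 0.0001
finger_force: 1.2
```

Contact: 3.6 N, so the rocker is tipping.

Call:
carry_out:
  rows:
    - [[0, 0, 0.001], 0]
    - [[0, 0, 0], 0]
    - [[0, 0, 0.001], 0]
    - [[0, 0, 0], 0]
    - [[0, 0, 0.0005], 0]
    - [[0, 0, 0], 0]
    - [[0, 0, 0], 0]
    - [[0, 0, 0], 0]

```text
clock: 6.55
eef_pos: [0.6071, 0.0247, 0.1869]
eef_rot: [-0.459, 3.108, 0.0]
ft_force: [1.7, 0.6, 2.7]
opening: -0.0001
finger_force: 1.3
```

Call:
carry_out:
  rows:
    - [[0, 0, 0.0005], 0]
    - [[0, 0, 0], 0]
    - [[0, 0, 0.0005], 0]
    - [[0, 0, 0], 0]
    - [[0, 0, 0.0005], 0]
    - [[0, 0, 0], 0]
    - [[0, 0, 0], 0]
    - [[0, 0, 0], 0]

```text
clock: 7.35
eef_pos: [0.6072, 0.0248, 0.1861]
eef_rot: [-0.459, 3.107, -0.0]
ft_force: [0.3, 0.6, 6.8]
opening: 0.0005
finger_force: 3.4
```

6.8 N at the expected height means the mains rocker is at its end stop. Now I lift and go over to the pump rocker, 104 mm along tool -y.

Call:
carry_out:
  rows:
    - [[0, 0, -0.01], 0]
    - [[0, 0, -0.01], 0]
    - [[0, -0.02, 0], 0]
    - [[0, -0.022, 0], 0]
    - [[0, -0.022, 0], 0]
    - [[0, -0.022, 0], 0]
    - [[0, -0.018, 0], 0]
    - [[0, 0, 0], 0]

```text
clock: 8.15
eef_pos: [0.6373, -0.077, 0.2052]
eef_rot: [0.455, -3.108, 0.001]
ft_force: [0.1, 0.1, 0.4]
opening: -0.0001
finger_force: 0.0
```

Run:
```python
from h import *
s=read_state();print(s["clock"],s["eef_pos"],s["ft_force"])
im,_=grab_frame("scene");cv2.imwrite("pics/s3.png",cv2.resize(im[190:290,250:400],(750,500),interpolation=cv2.INTER_CUBIC)[:,:,::-1])
```

```text
8.15 [ 0.63731195 -0.07695679  0.20520403] [0.05036052 0.0825143  0.44827803]
```

View pics/s3.png

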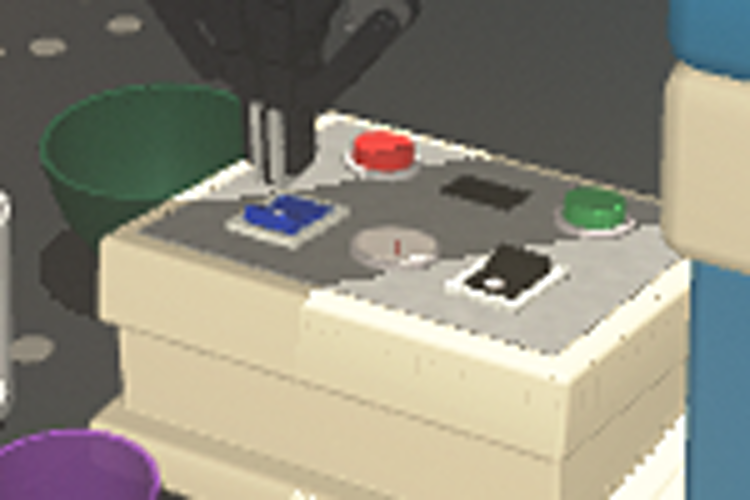

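The crop shows the dotted end of the mains rocker (510,275) down, and the fingertips above the blue rocker (290,215). Next I press the pump.

Call:
carry_out:
  rows:
    - [[0, 0.002, 0.003], 0]
    - [[0, 0, 0.003], 0]
    - [[0, 0, 0.003], 0]
    - [[0, 0, 0.003], 0]
    - [[0, 0, 0.002], 0]
    - [[0, 0, 0.001], 0]
    - [[0, 0, 0.001], 0]
    - [[0, 0, 0], 0]

```text
clock: 9.0
eef_pos: [0.6368, -0.0728, 0.1896]
eef_rot: [-0.459, 3.107, 0.0]
ft_force: [0.4, 2.1, 2.6]
opening: -0.0003
finger_force: 0.9
```

Call:
carry_out:
  rows:
    - [[0, 0, 0.0005], 0]
    - [[0, 0, 0], 0]
    - [[0, 0, 0.0005], 0]
    - [[0, 0, 0], 0]
    - [[0, 0, 0.0005], 0]
    - [[0, 0, 0], 0]
    - [[0, 0, 0], 0]
    - [[0, 0, 0], 0]

```text
clock: 9.8
eef_pos: [0.6366, -0.0731, 0.1879]
eef_rot: [-0.459, 3.108, -0.0]
ft_force: [1.2, 1.2, 2.2]
opening: 0.0001
finger_force: 1.1
```

Call:
carry_out:
  rows:
    - [[0, 0, 0.001], 0]
    - [[0, 0, 0], 0]
    - [[0, 0, 0.0005], 0]
    - [[0, 0, 0], 0]
    - [[0, 0, 0.0005], 0]
    - [[0, 0, 0], 0]
    - [[0, 0, 0], 0]
    - [[0, 0, 0], 0]

```text
clock: 10.6
eef_pos: [0.6368, -0.073, 0.1865]
eef_rot: [-0.459, 3.107, -0.001]
ft_force: [1.7, 0.6, 6.1]
opening: -0.0002
finger_force: 2.9
```

6.1 N at the same height, so the pump is at its end stop too. I lift and go over to the start button.

Call:
carry_out:
  rows:
    - [[0, 0, -0.01], 0]
    - [[0, 0, -0.01], 0]
    - [[0, 0, -0.01], 0]
    - [[0, 0, 0], 0]
    - [[0, 0, 0], 0]
    - [[0, 0, 0], 0]
    - [[0, 0, 0], 0]
    - [[0, 0, 0], 0]

```text
clock: 11.4
eef_pos: [0.6362, -0.0728, 0.2154]
eef_rot: [0.459, -3.107, -0.001]
ft_force: [0.7, 0.3, 0.1]
opening: -0.0
finger_force: 0.0
```

Run:
```python
from h import *
s=read_state();print(s["clock"],s["eef_pos"]); plan([.522,0,.195],3.438,8)
```

```text
11.4 [ 0.63624561 -0.07282406  0.21539473]
[[[0.011, 0.0128, 0.0025], np.float64(-0.0)], [[0.011, 0.0128, 0.0025], np.float64(-0.0)], [[0.011, 0.0129, 0.0025], np.float64(-0.0)], [[0.011, 0.0129, 0.0025], np.float64(-0.0)], [[0.011, 0.0129, 0.0025], np.float64(-0.0)], [[0.011, 0.0129, 0.0025], np.float64(-0.0)], [[0.011, 0.0129, 0.0025], np.float64(-0.0)], [[0.011, 0.0129, 0.0025], np.float64(-0.0)]]
```

Call:
carry_out:
  rows:
    - [[0.011, 0.013, 0.0025], 0]
    - [[0.011, 0.013, 0.0025], 0]
    - [[0.011, 0.013, 0.0025], 0]
    - [[0.011, 0.013, 0.0025], 0]
    - [[0.011, 0.013, 0.0025], 0]
    - [[0.011, 0.013, 0.0025], 0]
    - [[0.011, 0.013, 0.0025], 0]
    - [[0.011, 0.012, 0.0025], 0]

```text
clock: 12.2
eef_pos: [0.5217, 0.0007, 0.1957]
eef_rot: [0.459, -3.108, -0.0]
ft_force: [-0.7, -0.4, 0.5]
opening: 0.0003
finger_force: 0.0
```

Run:
```python
from h import *
s=read_state();print(s["clock"],s["eef_pos"],s["ft_force"])
im,_=grab_frame("scene");cv2.imwrite("pics/s4.png",cv2.resize(im[190:290,250:400],(750,500),interpolation=cv2.INTER_CUBIC)[:,:,::-1])
```

```text
12.2 [0.52173985 0.00069926 0.19568138] [-0.71262527 -0.38686782  0.47262942]
```

View pics/s4.png

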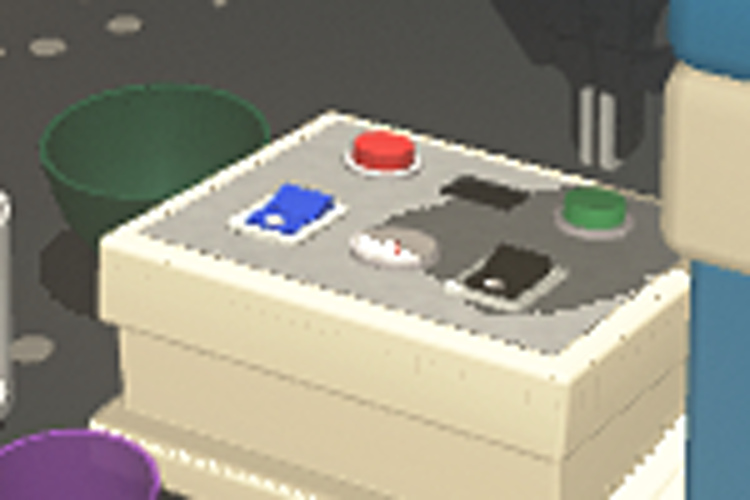

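The crop shows both rockers tipped, blue at (290,210) and black at (510,275), and the fingertips above the green button (595,205). Next I press start.

Call:
carry_out:
  rows:
    - [[0, 0, 0.003], 0]
    - [[0, 0, 0.003], 0]
    - [[0, 0, 0.003], 0]
    - [[0, 0, 0.003], 0]
    - [[0, 0, 0.002], 0]
    - [[0, 0, 0.001], 0]
    - [[0, 0, 0.001], 0]
    - [[0, 0, 0], 0]

```text
clock: 13.05
eef_pos: [0.5225, 0.0002, 0.1798]
eef_rot: [0.459, -3.108, -0.0]
ft_force: [-0.2, 0.3, -0.3]
opening: 0.0003
finger_force: 0.0
```

Call:
carry_out:
  rows:
    - [[0, 0, 0.001], 0]
    - [[0, 0, 0], 0]
    - [[0, 0, 0.001], 0]
    - [[0, 0, 0], 0]
    - [[0, 0, 0.001], 0]
    - [[0, 0, 0], 0]
    - [[0, 0, 0], 0]
    - [[0, 0, 0], 0]

```text
clock: 13.85
eef_pos: [0.5228, 0.0003, 0.1771]
eef_rot: [-0.459, 3.107, 0.0]
ft_force: [0.4, 0.1, 1.9]
opening: -0.0002
finger_force: 1.1
```

Call:
carry_out:
  rows:
    - [[0, 0, 0.001], 0]
    - [[0, 0, 0], 0]
    - [[0, 0, 0.001], 0]
    - [[0, 0, 0], 0]
    - [[0, 0, 0.001], 0]
    - [[0, 0, 0.001], 0]
    - [[0, 0, 0], 0]
    - [[0, 0, 0], 0]

```text
clock: 14.65
eef_pos: [0.5233, 0.0004, 0.1734]
eef_rot: [-0.459, 3.106, 0.0]
ft_force: [1.6, 1.7, 5.6]
opening: -0.0001
finger_force: 2.6
```

5.6 N puts the button about 5 mm in. I let it go and retreat straight up.

Call:
carry_out:
  rows:
    - [[0, 0, -0.005], 0]
    - [[0, 0, -0.01], 0]
    - [[0, 0, -0.02], 0]
    - [[0, 0, -0.02], 0]
    - [[0, 0, -0.02], 0]
    - [[0, 0, -0.02], 0]
    - [[0, 0, 0], 0]
    - [[0, 0, 0], 0]

```text
clock: 15.45
eef_pos: [0.5221, 0.0001, 0.2677]
eef_rot: [0.458, -3.107, 0.0]
ft_force: [-0.2, 0.5, -0.7]
opening: -0.0002
finger_force: 0.0
```

Run:
```python
from h import *
s=read_state();print(s["clock"],s["eef_pos"],s["ft_force"])
im,_=grab_frame("scene");cv2.imwrite("pics/s5.png",cv2.resize(im[190:290,250:400],(750,500),interpolation=cv2.INTER_CUBIC)[:,:,::-1])
```

```text
15.45 [5.22058036e-01 9.54957262e-05 2.67650754e-01] [-0.23514942  0.48509816 -0.67031102]
```

View pics/s5.png

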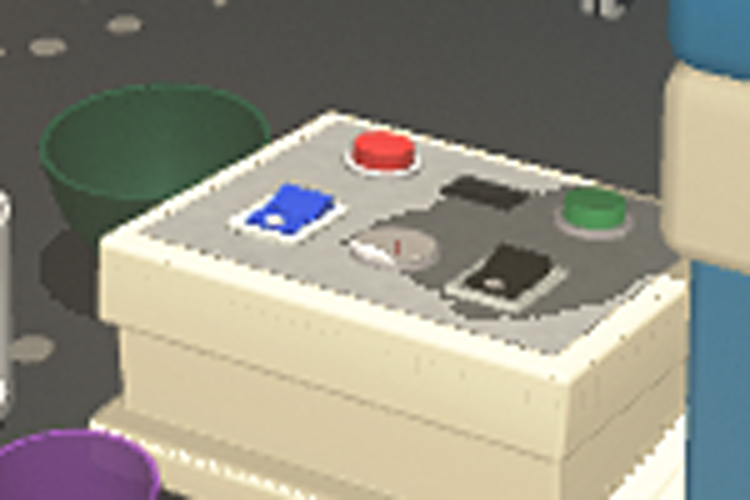

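The crop shows both rockers over (290,210 and 510,275), the start button out again (595,208), the red button untouched, and the fingers clear.

```bash
python3 -c "
from rig import *
print(close_job())"
```

```text
the job is handed in; nothing more can be done
None
```

The job is handed in: mains and then pump were tipped to their end stops at under 7 N, and start was pressed about 5 mm (judged from force) and released. I never went near stop, the beaker, the bowl or the formers; the hand-in gave no verdict.

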